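# Feed the capped vials into the cap-hang chute

## Robot

A 6-joint arm with a two-finger parallel gripper is mounted at the origin on a cart in front of the work surface, level with it; the furniture and walls round the work are solid. World frame = base frame: x ahead of the robot, y to its left, z up, the work surface at z = 0. Lengths are in m, angles in rad, forces in N, time in s.
With the tool pointing down it reaches from about 0.35 to 0.775 m from the base axis. Payload 5.5 kg.
Tool frame: the origin (TCP) lies midway between the tips of the shut fingers; the grasp point (between the pads) lies grasp_offset behind it (grasp_offset is the distance from the TCP to the grasp point, in m); z points along the fingers, y is the line along which they close (so a half turn about z gives the same grasp; the last joint's range is limited). The gripper opens to 85 mm and grips with 20 to 120 N. Pads are 22 mm wide; open, the fingers measure 114 mm over their backs; the gripper's body (76 mm by 85 mm) begins 54 mm behind the grasp point. The pads swing forward as they close: fully open they stand 13 mm farther back than shut.
Start: joints at [1.059, 0.313, 0.046, 1.304, 0, 1.431], TCP at [0.209, 0.536, 0.231] pointing down, gripper open.
Joint ranges: [-2.76, 2.76], [-0.86, 1.69], [-1.03, 1.26], [-2.2, 2.34], [-1.47, 1.5], [-3.14, 3.14]. Speed limits (rad/s): [2.57, 2.57, 3.14, 3.14, 3.14, 3.14].

## Interface

Orientations are given as a unit quaternion [w, x, y, z].
In Python, from workcell import * gives the robot as it stands.
- The arm moves only by the tool step_arm, never from a script. Its argument "deltas" is a list of rows, each a list of 7 numbers: the shift along the world's x, y, z in mm, then the turn, a rotation vector about the world's x, y, z in degrees, then the gripper's target within -1 to 1 (fully open at 1, half-way at 0, shut at -1). A call has 1 to 5 rows; each row shifts and turns the commanded pose from where the row before left it; what a row does not reach is not made up. A row lasts 1/10 s, in which the tool goes at most 50 mm and 8.59 degrees, less where a joint would pass 70% of its speed; a pose out of reach is approached as far as the arm can. A call is refused whole if a number of a shift passes 50 or a number of a turn 8.59, either way. A call with a gripper value outside its range is refused whole. The fingers move at their own pace and stop on an object; "newtons" is the grip in N (left out, the last holds). Time passes only in rows, so rows that do not move let the fingers close. It gives the time, the measured TCP pose, the force, the opening and the grip force at its end, in the units of the state.
- get_state(): the state, without advancing time (a new reading comes with each control period).
- read_camera(name): name is "scene" or "top" or "wrist"; returns a dict with "image" (400x640x3 uint8, red, green, blue), "z_map" (400x640 float32, m along the optical axis (not along the pixel's ray), 0 where there is no reading), "K" (3x3 intrinsics, pixels), "world_from_camera" (4x4, takes a point from camera to world coordinates). Camera axes: x right, y down, z forward; pixel columns grow to the right and rows downward; lengths in m; the calibration is good to about 2 mm. A picture is of the moment at which its call begins.
- hand_in(): hands the job in; it is judged then, once.
The state is a dict: "clock": time; "joint_pos": joint angles; "qvel": joint speeds; "tau": joint torques, N m; "tcp_pos": TCP position; "orientation": TCP orientation; "wrist_force": force on the tool from outside, world axes, zero at the start; "ft_torque": the same for the moment, N m; "finger_gap": finger opening in m; "grip_force": force on a finger pad.
Only numpy, scipy, OpenCV 4.12 (cv2) and the standard library are available. Lean on these libraries where they do the work, as an engineer would, in place of code of your own. Each camera call takes 0.05 s, during which the arm holds its last target. There are 200 camera calls.

## Task

Two capped sample vials lie on the loading deck of the chute feeder. Slide them along the deck, rather than picking them up, into the mouth of the slotted chute, so that each drops through the slot, hangs by its cap between the rails and slides right down under the clear cover to queue, cap up, behind the red stop. Do not knock or shift the conical flask and the beaker that stand near the two ends of the feeder.

Things in the scene. Friction and masses are not known exactly. Their poses are not given: they have to be found in the camera images.
- feeder: Fixed steel feeder. Origin on the bench below the chute's mouth; x level along the chute, downhill; z up. Level slippery deck: 160 mm high, x -170 to 0 mm, back edge open. White guide bars 10 mm high on it: along both sides, 110 mm apart, to x -76, then closing like a funnel to 42 mm apart at the mouth.
- mouth (a point): Chute's mouth: middle of the deck's front edge, at deck height, axes as the feeder's. From here two slippery rails (friction about 0.2) run down at 21 degrees, 190 mm long, slot between them 24.5 mm: a vial's body passes, its cap does not. A vial pushed past it, either end first, swings body-down and slides on by itself once wholly past. Clear cover 52 mm over the rails from 55 mm beyond.
- stop (a point): Foot of the red stop across the rails' lower end, on the rails' surface between them, 92 mm above the bench, axes as the feeder's. The first vial's cap comes to rest against it, the second's against the first's.
- vial_blue_mid (a point): Middle of the vial with the blue cap, on its axis: amber, 22 mm thick, flat base, eight-sided cap 32 mm over the flats and 18 mm deep, 78 mm long in all, 35 g. Site z runs from base to cap. Starts lying on the deck beside the other vial, its cap towards the mouth, within 0.2 rad of the chute's line; middle then 14 mm above the deck. The cap's flats stop it rolling unless pushed sideways.
- vial_orange_mid (a point): Middle of the vial with the orange cap, on its axis: amber, 22 mm thick, flat base, eight-sided cap 32 mm over the flats and 18 mm deep, 78 mm long in all, 35 g. Site z runs from base to cap. Starts lying on the deck beside the other vial, its base towards the mouth, within 0.2 rad of the chute's line; middle then 14 mm above the deck. The cap's flats stop it rolling unless pushed sideways.
- flask: Clear glass conical flask, 92 mm in diameter, 124 mm tall, standing on the bench to the right of the feeder, loose. Origin at the centre of its underside. To be left alone.
- beaker: Clear glass beaker, 99 mm in diameter, 129 mm tall, standing on the bench beyond the feeder's lower end, loose. Origin at the centre of its underside. To be left alone.
Mind the look-alikes: they are no part of the job. Leave any purple or yellow look-alike of the part that bears vial_blue_mid alone.

How it is judged:
By the outcome, as a careful person would: the job done as asked, in the order asked, and still so for the second after the job is handed in, with the robot touching nothing.
It also fails if it takes over 48 s, if anything falls off the work surface, if the arm or the gripper's body presses on something with over 40 N, if the wrist force passes 120 N, or if a joint passes its speed limit or range.

## Working session

There is one attempt and no reset: what is moved stays moved. The work goes in short steps, Python scripts to look and compute and a tool call to move; the robot and the scene stay as the last step left them, time stands still between calls to the robot, and variables do not carry over. Pictures are saved under pics/ and viewed, at most 10 in all, crops included, and the job is handed in when it is done.

Besides the shell and the picture viewer there is one more tool, called after "Emit:" as name(argument=value, ...) on one line, values as JSON. step_arm: Moves the arm, as the interface text tells. Its arguments: {"type":"object","properties":{"deltas":{"type":"array","items":{"type":"array","items":{"type":"number"}}},"newtons":{"type":"number"}},"required":["deltas"]}

```bash
mkdir -p pics; cat > h.py <<'E'
from workcell import *
import numpy as np, cv2
def snap(n,f,crop=None,s=1):
    c=read_camera(n); np.savez(f'pics/{f}.npz',**c)
    im=c['image'][:,:,::-1]
    if crop: x0,y0,x1,y1=crop; im=im[y0:y1,x0:x1]
    cv2.imwrite(f'pics/{f}.png',cv2.resize(im,None,fx=s,fy=s,interpolation=cv2.INTER_CUBIC)); return c
def px(c,u,v,z=None,height=None):
    K=c['K'];T=c['world_from_camera'];r=np.linalg.inv(K)@[u,v,1]
    if height is not None:
        d=T[:3,:3]@r; return T[:3,3]+d*(height-T[2,3])/d[2]
    z=z or c['z_map'][int(v),int(u)]
    return T[:3,:3]@(r*z)+T[:3,3]
E
python3 - <<'E'
from h import *
snap('top','top1');snap('scene','scene1')
print(get_state())
E
```

```text
{'clock': 0.1, 'joint_pos': array([1.05938868e+00, 3.13937541e-01, 4.51009320e-02, 1.30359758e+00,
       5.80302676e-08, 1.43120072e+00]), 'qvel': array([ 0.00176214, -0.00171375,  0.00243011, -0.00033033,  0.00175916,
        0.00159143]), 'tau': array([ 1.94999018e-03, -4.81725955e+01,  2.99244225e+01,  1.27961478e-02,
       -1.87823143e-04, -1.68112841e-06]), 'tcp_pos': array([0.20868418, 0.53531178, 0.23049449]), 'orientation': array([-2.61908804e-04,  1.84836953e-01,  9.82768859e-01, -7.75920577e-04]), 'wrist_force': array([-0.31621712, -0.07950357,  0.2141217 ]), 'ft_torque': array([-0.00323701,  0.01294457, -0.00554879]), 'grip_force': 0.0, 'finger_gap': 0.0850973880283044}
```

View pics/top1.png

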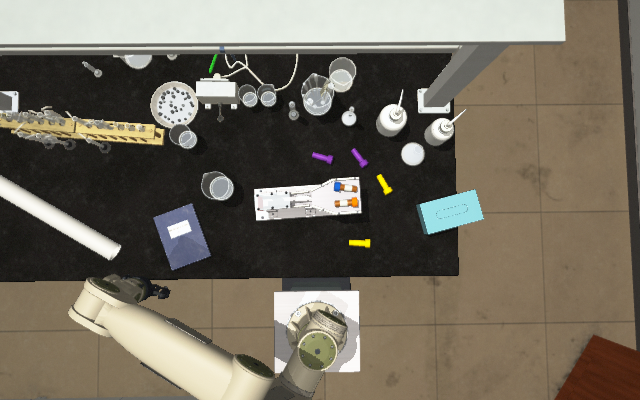

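View pics/scene1.png

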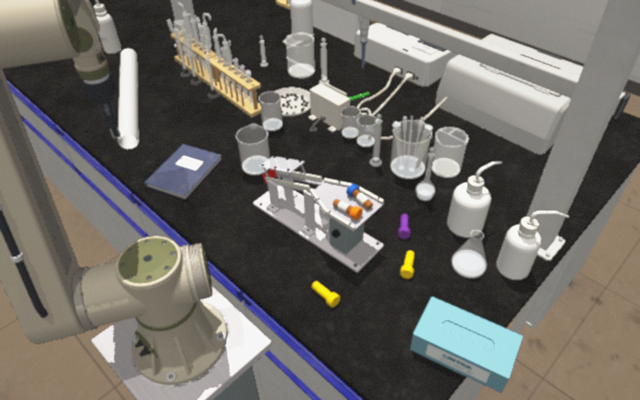

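The top view shows the deck at about (347,197). Blue is at (346,187) and orange at (347,203), both on the deck. The look-alikes are all on the bench: purple at (322,157) and (360,157), yellow at (384,184) and (360,243). I'm choosing the two on the deck and will check them in a close crop.

```bash
python3 - <<'E'
from h import *
c=dict(np.load('pics/top1.npz'))
im=c['image'][170:230,245:375,::-1]
cv2.imwrite('pics/top1c.png',cv2.resize(im,None,fx=6,fy=6,interpolation=cv2.INTER_CUBIC))
for n,u,v in [('bluecap',340,187),('bbody',353,188),('ocap',352,203),('obody',340,202),('deck',348,195),('beaker',218,187),('flask',413,154)]:
    print(n,px(c,u,v).round(3))
print(c['K'],c['world_from_camera'].round(3))
s=dict(np.load('pics/scene1.npz'))
im=s['image'][150:270,240:390,::-1]
cv2.imwrite('pics/scene1c.png',cv2.resize(im,None,fx=5,fy=5,interpolation=cv2.INTER_CUBIC))
E
```

```text
bluecap [ 0.525 -0.085  0.194]
bbody [ 0.522 -0.13   0.184]
ocap [ 0.471 -0.126  0.187]
obody [ 0.474 -0.084  0.188]
deck [ 0.5   -0.114  0.164]
beaker [ 0.547  0.368 -0.001]
flask [ 0.651 -0.357  0.101]
[[510.0627214    0.         323.56355961]
 [  0.         510.0627214  193.62523355]
 [  0.           0.           1.        ]] [[-0.012 -0.997  0.07   0.381]
 [-1.     0.011 -0.019  0.005]
 [ 0.018 -0.07  -0.997  1.935]
 [ 0.     0.     0.     1.   ]]
```

View pics/top1c.png

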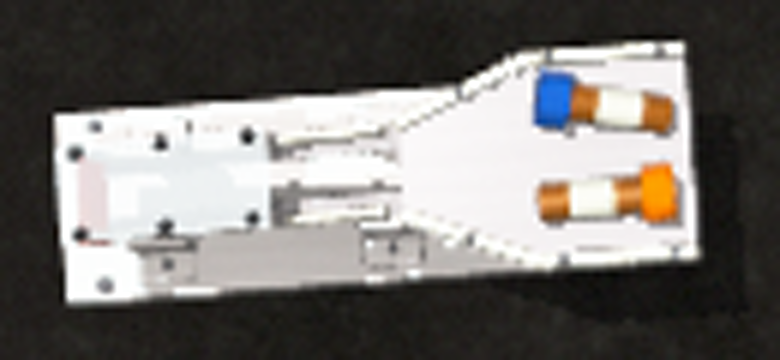

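View pics/scene1c.png

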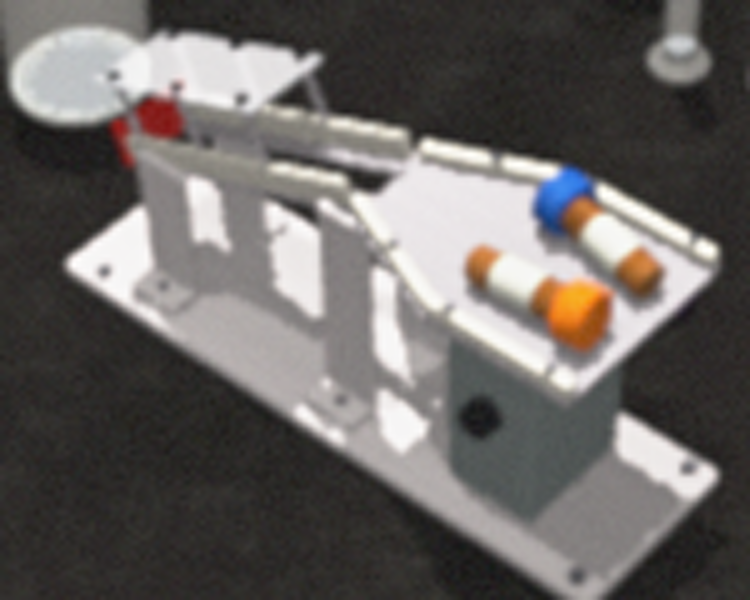

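Confirmed: in the crop the blue vial is at (605,103), cap towards the mouth, and the orange one at (607,195), base towards the mouth. The mouth is near (397,168), the chute runs left and the red stop is at the far left. I'll grip each body lightly, drag it along the deck to the centreline, then push it from behind with shut fingers.

```bash
python3 - <<'E'
from h import *
c=dict(np.load('pics/top1.npz'))
P=lambda u,v,h: px(c,245+(u+.5)/6-.5,170+(v+.5)/6-.5,height=h)[:2]
b1,b2=P(685,42,.17),P(700,258,.17); e1,e2=P(55,115,.004),P(68,302,.004)
print(b1,b2,e1,e2)
back=(b1+b2)/2; m=(P(395,130,.17)+P(395,208,.17))/2; end=(e1+e2)/2
d1=(m-back)/np.linalg.norm(m-back); d2=(end-back)/np.linalg.norm(end-back)
n=b1-b2; d3=np.array([-n[1],n[0]])/np.linalg.norm(n)
print('mouth',m,np.linalg.norm(m-back),[np.degrees(np.arctan2(d[1],d[0])) for d in(d1,d2,d3)])
for k,p in dict(bc=P(537,98,.176),bb=P(673,112,.176),oc=P(676,192,.176),ob=P(540,200,.174)).items(): print(k,p)
E
```

```text
[ 0.56321294 -0.15194175] [ 0.43780446 -0.15850443] [0.53806395 0.23238834] [0.42002792 0.22451355]
mouth [0.49122114 0.01703175] 0.1725050365477739 [np.float64(93.08626022350673), np.float64(93.20179476916793), np.float64(92.995579879335)]
bc [ 0.53098554 -0.06533701]
bb [ 0.52205753 -0.14378538]
oc [ 0.475793   -0.14475022]
ob [ 0.47214534 -0.06635468]
```

Emit:
step_arm(deltas=[[30,-50,20,0,0,-8.5,0.0],[30,-50,20,0,0,-8.5,0.0],[30,-50,20,0,0,-8.5,0.0],[30,-50,20,0,0,-8.5,0.0],[30,-50,20,0,0,-8.5,0.0]])

```text
clock: 0.6
tcp_pos: [0.3309, 0.3312, 0.3127]
orientation: [-0.0, 0.531, 0.848, -0.0]
wrist_force: [1.0, 0.6, -0.7]
finger_gap: 0.0429
grip_force: 0.0
```

Emit:
step_arm(deltas=[[30,-50,0,0,0,-8.5,0.0],[30,-50,0,0,0,-8.5,0.0],[20,-50,0,0,0,-8.5,0.0],[10,-50,0,0,0,0,0.0],[10,-50,0,0,0,0,0.0]])

```text
clock: 1.1
tcp_pos: [0.4203, 0.1008, 0.3121]
orientation: [-0.0, 0.703, 0.711, -0.0]
wrist_force: [1.6, 0.2, -0.1]
finger_gap: 0.0428
grip_force: 0.0
```

Emit:
step_arm(deltas=[[10,-40,0,0,0,2,-0.3],[5,-40,0,0,0,0,-0.3],[0,-40,0,0,0,0,-0.3],[0,-22,0,0,0,0,-0.3],[0,0,0,0,0,0,-0.3]])

```text
clock: 1.6
tcp_pos: [0.4351, -0.0417, 0.3119]
orientation: [-0.0, 0.692, 0.722, -0.0]
wrist_force: [0.1, 1.2, 0.5]
finger_gap: 0.0297
grip_force: 0.0
```

```bash
python3 - <<'E'
from h import *
c=snap('wrist','w1')
s=get_state();print(s['tcp_pos'],s['orientation'],s['finger_gap'])
print(c['world_from_camera'].round(3),c['K'].round(1))
E
```

```text
[ 0.43498176 -0.04027238  0.31199998] [-4.84378356e-04  6.91413056e-01  7.22459506e-01 -1.16817998e-04] 0.029725458258219362
[[ 0.999  0.041  0.011  0.432]
 [ 0.042 -0.956 -0.29   0.033]
 [-0.001  0.291 -0.957  0.454]
 [ 0.     0.     0.     1.   ]] [[319.4   0.  319.6]
 [  0.  319.4 194.4]
 [  0.    0.    1. ]]
```

View pics/w1.png

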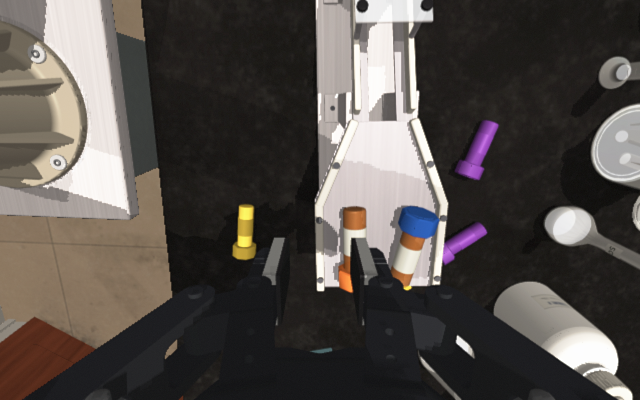

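The wrist view shows the mouth edge at about (384,122), the orange base at (355,209) with its cap near (350,278), and the blue cap's front at (418,212) with its body towards (402,280).

```bash
python3 - <<'E'
from h import *
c=dict(np.load('pics/w1.npz'))
for n,u,v,h in [('mouthL',352,121,.165),('mouthR',416,121,.165),('guideL',318,220,.17),('guideR',444,216,.17),('backL',318,289,.17),('backR',440,288,.17),('obase',355,208,.176),('obody',354.5,245,.184),('bcapf',421,209,.176),('bcapback',410,235,.185),('bbody',405,265,.184)]:
    print(n,px(c,u,v,height=h)[:2].round(4))
E
```

```text
mouthL [0.4611 0.0143]
mouthR [0.5176 0.0167]
guideL [ 0.4349 -0.0788]
guideR [ 0.5541 -0.0696]
backL [ 0.438  -0.1542]
backR [ 0.5623 -0.1477]
obase [ 0.4684 -0.0631]
obody [ 0.4696 -0.0966]
bcapf [ 0.5293 -0.0614]
bcapback [ 0.5195 -0.0839]
bbody [ 0.5189 -0.1153]
```

Emit:
step_arm(deltas=[[12,-21,-5,0,0,0,-0.3],[12,-21,-10,0,0,0,-0.3],[12,-20,-20,0,0,0,-0.3],[0,0,-30,0,0,0,-0.25],[0,0,-30,0,0,0,-0.25]])

```text
clock: 2.15
tcp_pos: [0.4717, -0.1005, 0.2164]
orientation: [0.0, 0.69, 0.724, 0.0]
wrist_force: [-0.2, 0.3, -0.3]
finger_gap: 0.0321
grip_force: 0.0
```

```bash
python3 - <<'E'
from h import *
c=snap('wrist','w2',(200,100,520,340),2.4)
s=get_state();print(s['tcp_pos'],s['orientation'],s['finger_gap'])
E
```

```text
[ 0.46871434 -0.09914435  0.21125688] [-0.00385222  0.68987172  0.72392017 -0.00132985] 0.03173095120032041
```

View pics/w2.png

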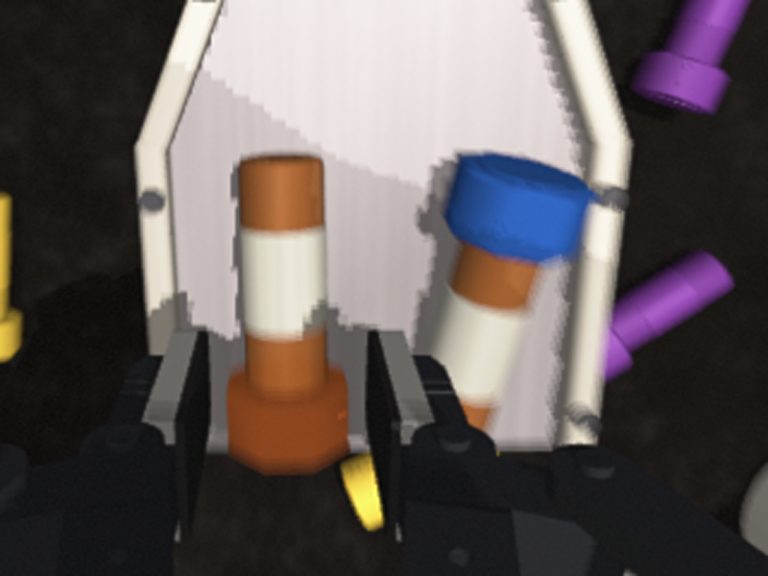

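The orange body, at crop (283,290), is centred between the fingers, so I'm going down to grip.

Emit:
step_arm(deltas=[[1,0,-20,0,0,0,-0.25],[0,0,-23,0,0,0,-0.25],[0,0,0,0,0,0,-0.25],[0,0,0,0,0,0,-0.8],[0,0,0,0,0,0,-0.8]], newtons=20)

```text
clock: 2.7
tcp_pos: [0.473, -0.101, 0.176]
orientation: [0.001, 0.69, 0.724, 0.0]
wrist_force: [-0.0, -0.5, -0.4]
finger_gap: 0.0204
grip_force: 19.9
```

Emit:
step_arm(deltas=[[0,0,0,0,0,0,-0.8],[0,0,0,0,0,0,-0.8]])

```text
clock: 2.9
tcp_pos: [0.4728, -0.1014, 0.1754]
orientation: [0.001, 0.69, 0.724, 0.0]
wrist_force: [0.1, 0.1, -0.8]
finger_gap: 0.0204
grip_force: 19.9
```

Emit:
step_arm(deltas=[[0,20,0,0,0,0,-0.8],[0,20,0,0,0,0,-0.8],[4,20,0,0,0,0,-0.8],[7,17,0,0,0,0,-0.8],[7,15,0,0,0,0,-0.8]])

```text
clock: 3.4
tcp_pos: [0.4905, -0.0085, 0.175]
orientation: [0.0, 0.69, 0.724, 0.0]
wrist_force: [-0.1, -0.0, -0.2]
finger_gap: 0.0208
grip_force: 19.9
```

Emit:
step_arm(deltas=[[0,0,0,0,0,0,-0.8]])

```text
clock: 3.5
tcp_pos: [0.491, -0.008, 0.1749]
orientation: [0.0, 0.689, 0.724, 0.0]
wrist_force: [-0.0, 0.5, 0.1]
finger_gap: 0.0207
grip_force: 19.9
```

```bash
python3 - <<'E'
from h import *
c=snap('wrist','w3',(200,100,520,340),2.4)
s=get_state();print(s['tcp_pos'],s['orientation'],s['finger_gap'])
E
```

```text
[ 0.49052704 -0.00879338  0.17477362] [3.24649252e-04 6.89672292e-01 7.24121547e-01 9.66513751e-05] 0.020319827571338774
```

View pics/w3.png

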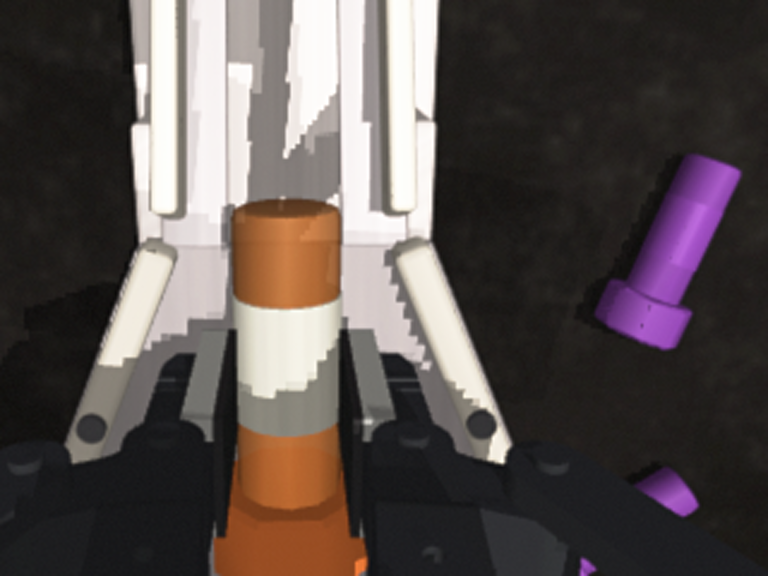

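The vial is aligned with the slot: it spans 233–340 px and the slot 228–342 px. I'll drag it 15 mm further, release, lift and go behind it.

Emit:
step_arm(deltas=[[0,8,0,0,0,0,-0.8],[-1,7,0,0,0,0,-0.8],[0,0,0,0,0,0,-0.8],[0,0,0,0,0,0,-0.25],[0,0,0,0,0,0,-0.25]])

```text
clock: 4.05
tcp_pos: [0.4892, 0.0055, 0.1745]
orientation: [0.0, 0.69, 0.723, 0.0]
wrist_force: [0.3, -0.8, 0.4]
finger_gap: 0.0322
grip_force: 0.0
```

Emit:
step_arm(deltas=[[0,0,20,0,0,0,-0.25],[0,0,30,0,0,0,-0.25],[1,-30,10,0,0,0,-1],[1,-30,0,0,0,0,-1],[0,0,0,0,0,0,-1]])

```text
clock: 4.55
tcp_pos: [0.4919, -0.0571, 0.2349]
orientation: [0.001, 0.692, 0.722, 0.0]
wrist_force: [-0.1, 0.1, 0.2]
finger_gap: 0.0001
grip_force: 0.0
```

```bash
python3 - <<'E'
from h import *
c=snap('wrist','w4',(200,60,520,300),2.4)
s=get_state();print(s['tcp_pos'],s['orientation'],s['finger_gap'])
E
```

```text
[ 0.49135956 -0.05571881  0.23450074] [1.68601348e-04 6.91398028e-01 7.22474028e-01 1.32376256e-04] -6.849940193403034e-05
```

View pics/w4.png

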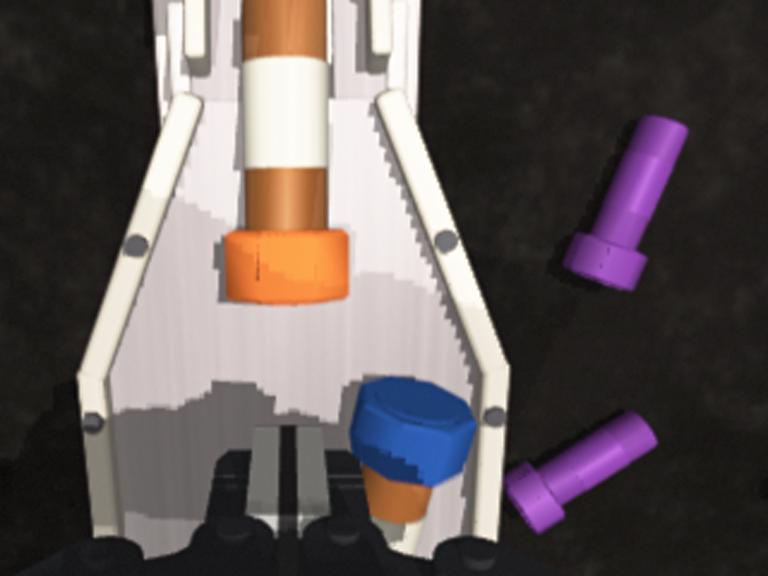

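The cap's rear edge is at crop y≈300 on the centreline, with the shut fingers behind it at (287,470) and clear of the blue cap. I'm lowering to push.

Emit:
step_arm(deltas=[[0,0,-25,0,0,0,-1],[0,0,-25,0,0,0,-1],[0,0,-14,0,0,0,-1],[0,0,0,0,0,0,-1],[0,8,0,0,0,0,-1]])

```text
clock: 5.1
tcp_pos: [0.4911, -0.0461, 0.1705]
orientation: [-0.0, 0.691, 0.723, -0.0]
wrist_force: [-0.4, -0.2, 0.1]
finger_gap: 0.0001
grip_force: 0.0
```

Emit:
step_arm(deltas=[[0,8,0,0,0,0,-1],[-1,9,0,0,0,0,-1],[0,9,0,0,0,0,-1],[-1,9,0,0,0,0,-1],[0,9,0,0,0,0,-1]])

```text
clock: 5.6
tcp_pos: [0.4891, -0.0013, 0.1707]
orientation: [0.0, 0.69, 0.724, 0.0]
wrist_force: [-0.9, -0.3, 0.6]
finger_gap: 0.0002
grip_force: 0.0
```

Emit:
step_arm(deltas=[[-1,9,0,0,0,0,-1],[0,9,0,0,0,0,-1],[0,4,0,0,0,0,-1],[0,0,0,0,0,0,-1]])

```text
clock: 6.0
tcp_pos: [0.4882, 0.0203, 0.1704]
orientation: [0.0, 0.69, 0.724, -0.0]
wrist_force: [-0.1, 0.3, -0.6]
finger_gap: 0.0002
grip_force: 0.0
```

```bash
python3 - <<'E'
from h import *
a=snap('wrist','w5')['image'][0:260,170:490];b=snap('scene','s5')['image'][150:250,240:390]
b=cv2.resize(b,(480,320),interpolation=cv2.INTER_CUBIC);a=cv2.resize(a,(394,320))[:,40:354]
cv2.imwrite('pics/c5.png',np.hstack([b,a])[:,:,::-1])
s=get_state();print(s['tcp_pos'],s['wrist_force'])
E
```

```text
[0.48826282 0.01972928 0.17039312] [ 0.51291231  0.18761991 -0.70293377]
```

View pics/c5.png

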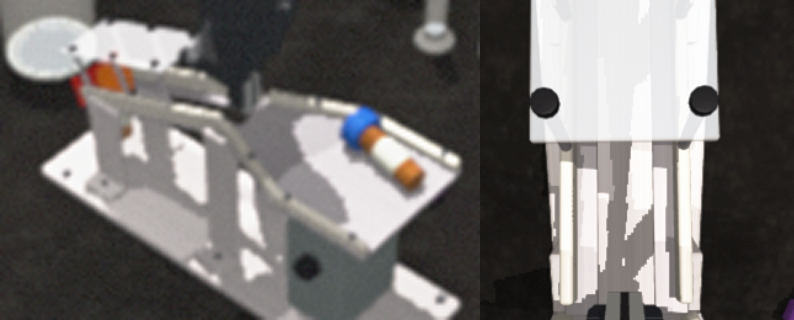

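The orange vial has gone down: its cap is at (110,80), hanging against the red stop under the cover. The blue one is undisturbed on the deck. Next I locate the blue body numerically.

```bash
python3 - <<'E'
from h import *
c=dict(np.load('pics/w2.npz'))
f=lambda u,v,h: px(c,200+u/2.4,100+v/2.4,height=h)[:2].round(4)
print('capfront',f(520,157,.182),'neck',f(497,270,.184),'lab',f(483,350,.184),'lab end',f(475,400,.184),'orange chk',f(283,285,.184))
E
```

```text
capfront [ 0.5244 -0.0598] neck [ 0.522  -0.0874] lab [ 0.5212 -0.1088] lab end [ 0.5209 -0.1228] orange chk [ 0.4703 -0.0937]
```

Emit:
step_arm(deltas=[[0,0,25,0,0,0,-1],[0,0,35,0,0,0,-0.6],[10,-40,0,0,0,-4,-0.25],[10,-40,0,0,0,-4,-0.2],[10,-40,0,0,0,0,-0.2]])

```text
clock: 6.6
tcp_pos: [0.5187, -0.1019, 0.231]
orientation: [0.001, 0.739, 0.673, 0.0]
wrist_force: [1.0, 0.4, 0.3]
finger_gap: 0.0341
grip_force: 0.0
```

Emit:
step_arm(deltas=[[5,-25,0,0,0,0,-0.2],[0,0,-20,0,0,0,-0.2],[0,0,-20,0,0,0,-0.2],[0,0,-16,0,0,0,-0.2],[0,0,0,0,0,0,-0.2]])

```text
clock: 7.1
tcp_pos: [0.5216, -0.1253, 0.172]
orientation: [-0.002, 0.739, 0.673, -0.001]
wrist_force: [-0.1, 0.2, 0.7]
finger_gap: 0.034
grip_force: 0.0
```

Emit:
step_arm(deltas=[[0,0,0,0,0,0,-0.8],[0,0,0,0,0,0,-0.8],[0,0,0,0,0,0,-0.8]], newtons=20)

```text
clock: 7.4
tcp_pos: [0.5239, -0.1255, 0.1755]
orientation: [0.001, 0.739, 0.674, 0.0]
wrist_force: [-0.1, 0.1, 0.4]
finger_gap: 0.0196
grip_force: 19.4
```

```bash
python3 - <<'E'
from h import *
c=snap('wrist','w6')
s=get_state();print(s['tcp_pos'],s['orientation'],s['finger_gap'])
im=c['image'].astype(int); m=(im[:,:,2]>im[:,:,0]+60)&(im[:,:,2]>im[:,:,1]+30)&(im[:,:,0]<90)
v,u=np.nonzero(m); print(len(u),u.min(),u.max(),v.min(),v.max())
P=np.array([px(c,a,b) for a,b in zip(u,v)])
print(P.min(0).round(3),P.max(0).round(3),np.median(P,0).round(3))
f=P[P[:,2]<.205]; fr=f[f[:,1]>f[:,1].max()-.004]; print('front',np.mean(fr,0).round(4))
E
```

```text
[ 0.52378487 -0.1254331   0.17539101] [8.20151335e-04 7.39022673e-01 6.73679941e-01 3.90720337e-04] 0.019926578427778414
3816 283 358 126 180
[ 0.512 -0.084  0.168] [ 0.545 -0.051  0.318] [ 0.529 -0.072  0.191]
front [ 0.5279 -0.065   0.184 ]
```

Emit:
step_arm(deltas=[[-9,0,0,0,0,3,-0.8],[-9,0,0,0,0,3,-0.8],[-8,0,0,0,0,2.4,-0.8],[0,15,0,0,0,0,-0.8],[-1,20,0,0,0,0,-0.8]])

```text
clock: 7.95
tcp_pos: [0.4967, -0.09, 0.175]
orientation: [0.001, 0.689, 0.725, 0.0]
wrist_force: [1.3, 0.2, -0.7]
finger_gap: 0.0202
grip_force: 19.4
```

Emit:
step_arm(deltas=[[-1,20,0,0,0,0,-0.8],[-1,20,0,0,0,0,-0.8],[-1,15,0,0,0,0,-0.8],[-1,10,0,0,0,0,-0.8],[0,0,0,0,0,0,-0.8]])

```text
clock: 8.45
tcp_pos: [0.4922, -0.024, 0.1746]
orientation: [0.0, 0.687, 0.727, 0.0]
wrist_force: [-0.4, -1.0, -0.7]
finger_gap: 0.0199
grip_force: 19.4
```

```bash
cat > b.py <<'E'
from h import *
import sys
c=snap('wrist',sys.argv[1])
s=get_state();print(s['tcp_pos'],s['orientation'],s['wrist_force'])
im=c['image'].astype(int); m=(im[:,:,2]>im[:,:,0]+60)&(im[:,:,2]>im[:,:,1]+30)&(im[:,:,0]<90)
v,u=np.nonzero(m); print(len(u))
P=np.array([px(c,a,b) for a,b in zip(u,v)]);P=P[P[:,2]<.25]
d=np.array([-.054,.9985]);q=P[:,:2]-[.490,.0165]
S=q@d;L=q@[d[1],-d[0]]
for n,a in(('s',S),('lat',L),('z',P[:,2])): print(n,np.percentile(a,[2,50,98]).round(4))
E
python3 b.py w7
```

```text
[ 0.49238367 -0.02474723  0.17459816] [2.92400646e-04 6.87318656e-01 7.26355958e-01 4.42114566e-05] [ 0.51327303 -0.41530453 -0.10426214]
3839
s [0.0028 0.0132 0.0215]
lat [-0.0147 -0.      0.0151]
z [0.172  0.19   0.1933]
```

Emit:
step_arm(deltas=[[-1,13,0,0,0,0,-0.8],[-1,13,0,0,0,0,-0.8],[0,0,0,0,0,0,-0.8],[0,0,0,0,0,0,-0.25],[0,0,0,0,0,0,-0.25]])

```text
clock: 9.0
tcp_pos: [0.4903, 0.0006, 0.1744]
orientation: [0.0, 0.688, 0.726, -0.0]
wrist_force: [0.2, 0.1, 0.2]
finger_gap: 0.0319
grip_force: 0.0
```

Emit:
step_arm(deltas=[[0,0,20,0,0,0,-0.25],[0,0,30,0,0,0,-0.25],[1,-25,10,0,0,0,-1],[1,-25,0,0,0,0,-1],[0,0,0,0,0,0,-1]])

```text
clock: 9.5
tcp_pos: [0.4929, -0.0518, 0.2349]
orientation: [0.001, 0.689, 0.725, 0.0]
wrist_force: [-0.6, 0.1, -0.9]
finger_gap: 0.0
grip_force: 0.0
```

```bash
python3 b.py w8
```

```text
[ 0.49237555 -0.05057803  0.23451074] [1.69865824e-04 6.88794254e-01 7.24956850e-01 1.17172126e-04] [-0.32214257  0.86975058 -0.6979252 ]
914
s [0.05   0.0571 0.0627]
lat [-0.0165 -0.0019  0.0135]
z [0.148  0.1603 0.1654]
```

Emit:
step_arm(deltas=[[0,0,-25,0,0,0,-1],[0,0,-25,0,0,0,-1],[0,0,-14,0,0,0,-1],[0,8,0,0,0,0,-1],[0,9,0,0,0,0,-1]])

```text
clock: 10.05
tcp_pos: [0.4919, -0.0314, 0.1705]
orientation: [-0.0, 0.688, 0.726, -0.0]
wrist_force: [0.0, 0.0, 0.6]
finger_gap: 0.0001
grip_force: 0.0
```

Emit:
step_arm(deltas=[[-1,9,0,0,0,0,-1],[-1,9,0,0,0,0,-1],[0,9,0,0,0,0,-1],[-1,9,0,0,0,0,-1],[0,9,0,0,0,0,-1]])

```text
clock: 10.55
tcp_pos: [0.4892, 0.0136, 0.1707]
orientation: [0.0, 0.688, 0.726, 0.0]
wrist_force: [0.5, -0.4, 0.0]
finger_gap: 0.0
grip_force: 0.0
```

Emit:
step_arm(deltas=[[-1,9,0,0,0,0,-1],[0,6,0,0,0,0,-1],[0,0,0,0,0,0,-1],[0,0,0,0,0,0,-1],[0,0,0,0,0,0,-1]])

```text
clock: 11.05
tcp_pos: [0.4883, 0.0275, 0.1704]
orientation: [0.0, 0.688, 0.726, -0.0]
wrist_force: [-0.7, 0.1, 0.4]
finger_gap: 0.0001
grip_force: 0.0
```

Emit:
step_arm(deltas=[[0,0,30,0,0,0,-1],[0,-10,40,0,0,0,-1],[0,-50,40,0,0,0,-1],[0,-50,40,0,0,0,-1],[0,-50,0,0,0,0,-1]])

```text
clock: 11.55
tcp_pos: [0.4899, -0.1119, 0.3078]
orientation: [0.004, 0.687, 0.727, 0.002]
wrist_force: [1.8, 0.3, -0.0]
finger_gap: -0.0001
grip_force: 0.0
```

```bash
python3 - <<'E'
from h import *
b=snap('scene','s9')['image'][140:250,220:390]; a=snap('top','t9')['image'][170:230,245:375]
b=cv2.resize(b,(765,495),interpolation=cv2.INTER_CUBIC)
cv2.imwrite('pics/c9.png',b[:,:,::-1])
# beaker/flask/other changes versus start
for n,x,y in(('scene','scene1','s9'),):
    p=np.load(f'pics/{x}.npz')['image'].astype(int);q=np.load(f'pics/{y}.npz')['image'].astype(int)
    m=abs(p-q).max(2)>40; print('beaker',m[120:178,234:272].sum(),'flask',m[225:285,445:490].sum())
E
python3 b.py w9
```

```text
beaker 4 flask 0
[ 0.48828485 -0.11357052  0.30296914] [4.14950270e-04 6.89906475e-01 7.23898391e-01 4.94529962e-05] [-0.69491955  0.16666489 -0.55464223]
0Traceback (most recent call last):
  File "b.py", line 7, in <module>
    P=np.array([px(c,a,b) for a,b in zip(u,v)]);P=P[P[:,2]<.25]
                                                    ~^^^^^
IndexError: too many indices for array: array is 1-dimensional, but 2 were indexed
```

View pics/c9.png

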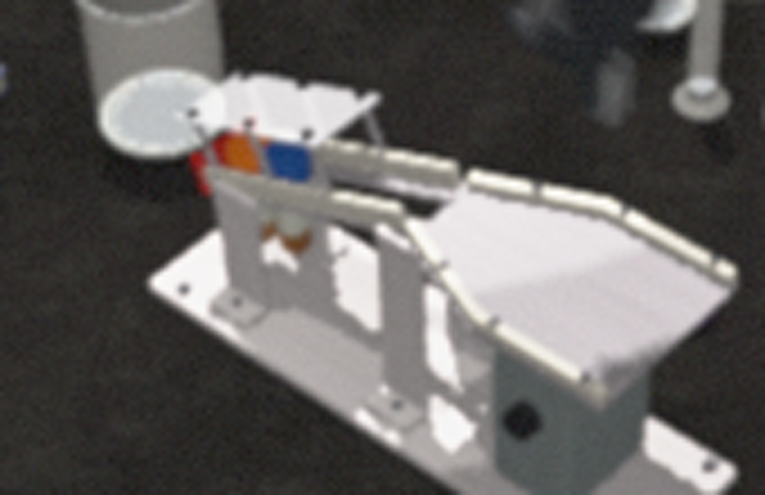

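Both caps are queued behind the red stop, orange at (240,152) and blue at (288,160), with the bodies hanging below the rails. The deck is empty, and the beaker and flask have not moved.

```bash
python3 -c "
from workcell import *
print(hand_in())"
```

```text
the job is handed in; nothing more can be done
None
```

Both vials hang cap up in the chute, queued behind the red stop (orange first, blue behind it); the flask and beaker were not moved, and I handed the job in at about 12 s.

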